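# Count the spare knobs into the trough of the counting tray

### The arm

A 6-joint arm with a two-finger parallel gripper is mounted at the origin on a cart in front of the work surface, level with it; the furniture and walls round the work are solid. World frame = base frame: x ahead of the robot, y to its left, z up, the work surface at z = 0. Lengths are in m, angles in rad, forces in N, time in s.
With the tool pointing down it reaches from about 0.375 to 0.975 m from the base axis. Payload 3.8 kg.
Tool frame: the origin (TCP) lies midway between the tips of the shut fingers; the grasp point (between the pads) lies 19 mm behind it; z points along the fingers, y is the line along which they close (so a half turn about z gives the same grasp; the last joint's range is limited). The gripper opens to 85 mm and grips with 20 to 120 N. Pads are 22 mm wide; open, the fingers measure 114 mm over their backs; the gripper's body (76 mm by 85 mm) begins 54 mm behind the grasp point. The pads swing forward as they close: fully open they stand 13 mm farther back than shut.
Start: joints at [-1.38, 0.264, 1.604, -0, 1.274, -0.037], TCP at [0.152, -0.658, 0.197] pointing down, gripper open.
Joint ranges: [-2.63, 2.63], [-0.94, 2.18], [0.31, 2.57], [-1.31, 4.45], [0, 2.66], [-2.55, 2.55]. Speed limits (rad/s): [2.57, 2.57, 3.14, 3.14, 3.14, 3.14].

### API

Orientations are given as a rotation vector (axis times angle).
In Python, from workcell import bot, cams gives the robot as it stands.
- The arm moves only by the tool play_rows, never from a script. Its argument "rows" is a list of rows, each a list of 2 entries, a list of its own where there are three numbers: the shift along the tool's x, y, z scaled (see below), then the turn, a rotation vector about the tool's x, y, z scaled (see below). A call has 1 to 20 rows; each row is the pose to reach, as a shift and turn from the pose commanded when the call began, along the tool's axes at that moment; what a row does not reach only later rows make up. The controller multiplies each number of a shift by 250 mm and each number of a turn by 45 degrees. A row lasts 1/12 s, in which the tool goes at most 41.7 mm and 7.16 degrees, less where a joint would pass 70% of its speed; a pose out of reach is approached as far as the arm can. A call with a number of a shift or a turn outside -1 to 1 is refused whole. A call with a gripper value outside its range is refused whole. "claw" is the opening, from -1 (shut) to 1 (fully open), set as the call begins (left out, the last holds). The fingers move at their own pace and stop on an object; "newtons" is the grip in N (left out, the last holds). Time passes only in rows, so rows that repeat a pose let the fingers close. It gives the time, the measured TCP pose, the force, the opening and the grip force at its end, in the units of the state.
- bot.read_state(): the state, without advancing time (a new reading comes with each control period).
- cams.read_camera(name): name is "scene" or "top" or "wrist"; returns a dict with "image" (480x640x3 uint8, red, green, blue), "K" (3x3 intrinsics, pixels), "k1" (the pictures are not rectified: a ray, as slopes to the right and down, at radius r is drawn at 1 + k1 r^2 times it, then the intrinsics apply), "T" (4x4, takes a point from camera to world coordinates); the wrist camera has in their place "mount" (4x4, takes a point from camera to tool coordinates, whose origin is the TCP and whose axes are the flange's). Camera axes: x right, y down, z forward; pixel columns grow to the right and rows downward; lengths in m; the calibration is good to about 2 mm. A picture is of the moment at which its call begins: read the wrist's pose just before it. There is no depth.
- bot.finish_job(): hands the job in; it is judged then, once.
The state is a dict: "time": time; "q": joint angles; "joint_vel": joint speeds; "joint_torque": joint torques, N m; "tool_pos": TCP position; "tcp_rot": TCP orientation; "wrist_force": force on the tool from outside, world axes, zero at the start; "torque": the same for the moment, N m; "width": opening from 0.0 (shut) to 1.0 (fully open); "grip_force": force on a finger pad.
Only numpy, scipy, OpenCV 4.12 (cv2) and the standard library are available. Lean on these libraries where they do the work, as an engineer would, in place of code of your own. Each camera call takes 0.05 s, during which the arm holds its last target. There are 200 camera calls.

### The job

Three round spare knobs and one flat plug-in crystal lie on the platform of the metal counting tray. Sweep the three knobs with the fingertips, best held closed, over the platform's far edge into the trough, without lifting them and without disturbing the crystal, which stays where it lies; then push the trough's hinged cover over until it is fully shut, so that the knobs can be poured out by the spout. Leave the jar, the sanding block and the loupe on the desk alone, and draw back clear of everything.

Things in the scene. Friction and masses are not known exactly. Their poses are not given: they have to be found in the camera images.
- tray: grey painted sheet-metal counting tray, fixed to the desk, 212 mm along its x, 196 mm along its y, walls 3 mm thick, rim at z = 44 mm. Origin: on the desk under its middle; x points from the platform across to the trough, roughly away from the robot (within 0.15 rad), y to the left along the trough, z up. A flat platform (near part) with a deeper trough along the far side
- platform_edge (a point): middle of the platform's far edge, at x = 43 mm, z = 26 mm in the tray frame. The platform is flat, top at z = 26 mm, from the near wall's inner face at x = -103 mm to this edge, and 190 mm wide in y. The edge has no lip; beyond it parts drop into the trough
- trough_middle (a point): middle of the trough's floor; the trough is x = 43 to 103 mm, y = -95 to 95 mm, floor at z = 4 mm (tray frame). Its right end (y = -95 mm) is a low wall, up to z = 22 mm, with a small spout outside
- knob1_center (a point): round black fluted knob with a pale metal cap, 30 mm diameter, 18 mm high, 20 g, all three alike, standing flat on the platform; this point is its middle, 9 mm above its underside
- knob2_center (a point): round black fluted knob with a pale metal cap, 30 mm diameter, 18 mm high, 20 g, all three alike, standing flat on the platform; this point is its middle, 9 mm above its underside
- knob3_center (a point): round black fluted knob with a pale metal cap, 30 mm diameter, 18 mm high, 20 g, all three alike, standing flat on the platform; this point is its middle, 9 mm above its underside
- crystal: flat dark brown plug-in crystal with two thin pins, 42 x 28 x 11 mm, lying flat on the platform, long side within 0.4 rad of the tray's x; origin in the middle of its underside. It stays where it is. It and the knobs lie side by side in any order, about 46 mm apart along the tray's y, centres 31 to 88 mm short of the platform's edge
- cover (a joint): hinge of the trough's sheet cover, rad: 0 = fully shut, lying flat on the rim over the trough; it grows as it opens away from the robot, 1.57 = upright, 2.05 at most. It starts open, leaning away from the robot; the hinge is stiff (0.035 N m) and the cover stays wherever it is left
- cover_hinge (a point): middle of the hinge axis, which runs along the tray's y at the far rim (x = 106 mm, z = 44 mm in the tray frame). The 40 mm behind an open cover are free for the fingers
- cover_edge (a point): middle of the cover's free edge, on its outer face (upper when shut), 66 mm from the hinge axis. The cover is 2 mm sheet, 195 mm long, with a 15 mm lip along this edge, turned down when shut (it closes the gap over the platform's edge) and pointing to the robot when open
- screw_jar: glass jar of screws with a lid, 52 mm wide, 49 mm high, standing on the desk to the left of the tray; a meter 240 mm tall stands fixed on the desk beyond it (x over 0.54 m, y from -0.035 to 0.10 m in the world); origin under its middle; leave it alone
- loupe: black eye loupe, 37 mm wide, 34 mm high, standing on the desk left of the jar; origin under its middle; leave it alone
- sanding_block: small sanding block, 24 x 62 x 14 mm, lying on the desk between the tray and the robot; origin under its middle; leave it alone
- knob1: knob 1 itself; origin in the middle of its underside
- knob2: knob 2 itself; origin in the middle of its underside
- knob3: knob 3 itself; origin in the middle of its underside
There are look-alikes about, which are no part of the job. Leave any pink or red look-alike of the knob2 alone.

How it is judged:
On the way:
1. all three knobs lie in the trough, the cover still open (x of knob1_center in the frame of tray between 0.05 and 0.104 m and y of knob1_center in the frame of tray between -0.097 and 0.097 m and z of knob1_center in the frame of tray between 0 and 0.034 m and x of knob2_center in the frame of tray between 0.05 and 0.104 m and y of knob2_center in the frame of tray between -0.097 and 0.097 m and z of knob2_center in the frame of tray between 0 and 0.034 m and x of knob3_center in the frame of tray between 0.05 and 0.104 m and y of knob3_center in the frame of tray between -0.097 and 0.097 m and z of knob3_center in the frame of tray between 0 and 0.034 m and value of joint cover above 0.5 rad), for 0.2 s.
At the end, for the whole second after the job is handed in: The middles of all three knobs lie inside the trough, below the cover (x 50 to 104 mm, z under 34 mm in the tray frame), at rest; the cover is shut to within 0.06 rad; the crystal lies on the platform within 20 mm of where it was (x of knob1_center in the frame of tray between 0.05 and 0.104 m and y of knob1_center in the frame of tray between -0.097 and 0.097 m and z of knob1_center in the frame of tray between 0 and 0.034 m and x of knob2_center in the frame of tray between 0.05 and 0.104 m and y of knob2_center in the frame of tray between -0.097 and 0.097 m and z of knob2_center in the frame of tray between 0 and 0.034 m and x of knob3_center in the frame of tray between 0.05 and 0.104 m and y of knob3_center in the frame of tray between -0.097 and 0.097 m and z of knob3_center in the frame of tray between 0 and 0.034 m and value of joint cover below 0.06 rad and distance of crystal from where it was at the start of the episode below 0.02 m and z of crystal in the frame of tray above 0.02 m and linear speed of each of knob1, knob2, knob3 below 0.02 m/s); the robot touches nothing.
It fails at once if a knob is lifted more than 13 mm off the platform (z of any of knob1_center, knob2_center, knob3_center in the frame of tray above 0.048 m).
It fails at once if the crystal is pushed or carried more than 20 mm (distance of crystal from where it was at the start of the episode above 0.02 m).
It fails at once if the jar, the loupe or the sanding block are shifted more than 15 mm (distance of any of screw_jar, loupe, sanding_block from where it was at the start of the episode above 0.015 m).
It also fails if it takes over 61 s, if anything falls off the work surface, if the arm or the gripper's body presses on something with over 40 N, if the wrist force passes 120 N, or if a joint passes its speed limit or range.

## Working session

There is one attempt and no reset: what is moved stays moved. The work goes in short steps, Python scripts to look and compute and a tool call to move; the robot and the scene stay as the last step left them, time stands still between calls to the robot, and variables do not carry over. Pictures are saved under pics/ and viewed, at most 10 in all, crops included, and the job is handed in when it is done.

Besides the shell and the picture viewer there is one more tool, called after ">>>" as name(argument=value, ...), one argument or row to a line, values as JSON. play_rows: Moves the arm, as the interface text tells. Its arguments: {"type":"object","properties":{"rows":{"type":"array","items":{"type":"array"}},"claw":{"type":"number"},"newtons":{"type":"number"}},"required":["rows"]}

```bash
mkdir -p pics; ls; python3 - <<'E'
from workcell import bot,cams
import cv2,numpy as np
for n in("scene","top"):
    c=cams.read_camera(n); cv2.imwrite(f"pics/{n}0.png",c["image"][:,:,::-1]); print(n,c["K"].tolist(),c["k1"],np.round(c["T"],4).tolist())
s=bot.read_state();print(s["time"],s["tool_pos"],s["tcp_rot"],s["width"])
E
```

```text
pics
scene [[527.8279009068034, 0.0, 315.00094298541165], [0.0, 527.8279009068034, 238.76334149624049], [0.0, 0.0, 1.0]] 0.015451284187679987 [[0.6545, -0.4198, 0.6288, -0.1108], [-0.7558, -0.3854, 0.5293, -0.6081], [0.0201, -0.8217, -0.5696, 0.6275], [0.0, 0.0, 0.0, 1.0]]
top [[522.7670091465462, 0.0, 308.03829867356836], [0.0, 522.7670091465462, 244.85272163161056], [0.0, 0.0, 1.0]] -0.005386138511480481 [[-0.003, -0.9977, 0.068, 0.4639], [-1.0, 0.0034, 0.007, -0.085], [-0.0072, -0.068, -0.9977, 0.901], [0.0, 0.0, 0.0, 1.0]]
0.1 [ 0.1522579  -0.65682697  0.19607055] [-3.11918530e+00 -3.56794792e-01  3.17830218e-04] 1.0009755663072366
```

View pics/top0.png

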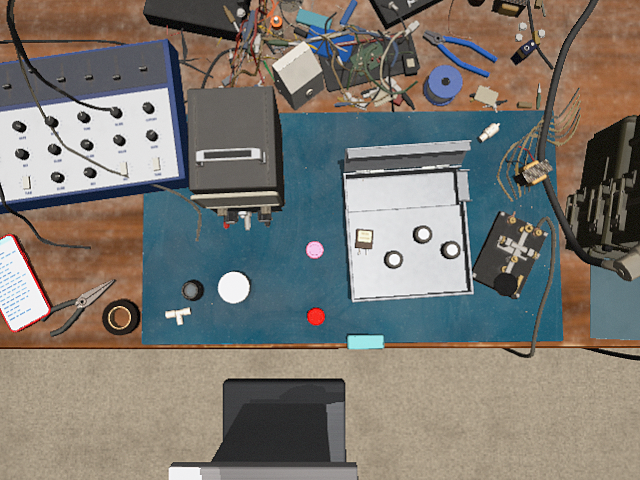

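View pics/scene0.png

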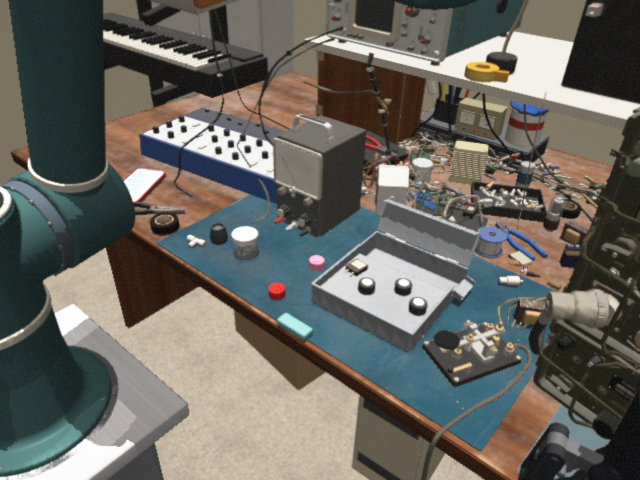

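The top view shows black, pale-capped knobs at about (394,260), (423,234) and (451,250), with the crystal at (364,239). Look-alikes are the pink disc (315,250) and the red disc (316,317), both outside the tray, and the loupe at (192,290). I choose the three black ones on the platform and check them in a close crop.

```bash
cat > h.py <<'E'
import numpy as np,cv2
from workcell import bot,cams
def ray(c,uv):
    K=c["K"];d=np.array([(uv[0]-K[0,2])/K[0,0],(uv[1]-K[1,2])/K[1,1]]);p=d.copy()
    for _ in range(10): p=d/(1+c["k1"]*(p@p))
    r=c["T"][:3,:3]@np.r_[p,1]; return c["T"][:3,3],r
def at(c,uv,z):
    o,r=ray(c,uv); return o+r*(z-o[2])/r[2]
def proj(c,P):
    P=np.atleast_2d(P);q=(P-c["T"][:3,3])@c["T"][:3,:3];p=q[:,:2]/q[:,2:]
    p=p*(1+c["k1"]*(p**2).sum(1,keepdims=True));return p*np.diag(c["K"])[:2]+c["K"][:2,2]
E
python3 - <<'E'
from h import *
c=cams.read_camera("top");im=c["image"][130:310,310:490,::-1]
cv2.imwrite("pics/crop.png",cv2.resize(im,(600,600),interpolation=cv2.INTER_CUBIC))
E
```

```text
(no output)
```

View pics/crop.png

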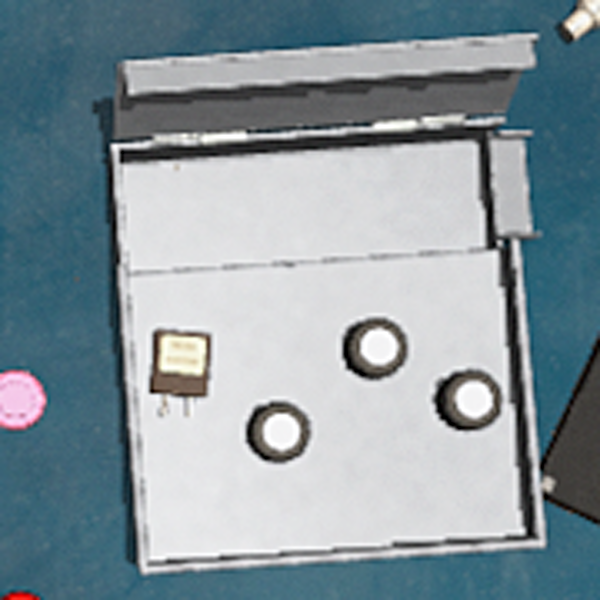

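The crop confirms three black fluted knobs with pale caps at crop (279,431), (379,347), (472,398), the brown crystal at (181,362) with its pins toward the robot, and the platform edge from (130,272) to (500,250). The cover is open beyond it.

```bash
cat >> h.py <<'E'
def crop(u,v): return (310+(u+.5)*.3-.5,130+(v+.5)*.3-.5)
E
python3 - <<'E'
from h import *
from scipy.optimize import least_squares
from scipy.spatial.transform import Rotation as R
c=cams.read_camera("top")
obs=[((143,572),(-.106,.098,.044)),((547,547),(-.106,-.098,.044)),((111,145),(.106,.098,.044)),((130,272),(.043,.095,.026)),((500,250),(.043,-.095,.026))]
uv=np.array([crop(*a) for a,_ in obs]);P=np.array([b for _,b in obs])
W=lambda x,P:np.c_[P[:,0]*np.cos(x[2])-P[:,1]*np.sin(x[2])+x[0],P[:,0]*np.sin(x[2])+P[:,1]*np.cos(x[2])+x[1],P[:,2]]
f=least_squares(lambda x:(proj(c,W(x,P))-uv).ravel(),[.45,-.27,0]);x=f.x
print("tray",x,"res px",f.fun.round(2))
def T(w): d=w[:2]-x[:2];return np.array([d[0]*np.cos(x[2])+d[1]*np.sin(x[2]),-d[0]*np.sin(x[2])+d[1]*np.cos(x[2]),w[2]])
for n,p,z in[("kL",(279,431),.044),("kM",(379,347),.044),("kR",(472,398),.044),("cry",(181,362),.037)]:
    w=at(c,crop(*p),z);print(n,w.round(4),T(w).round(4))
# cover angle
co=[((118,62),.0975,0),((537,37),-.0975,0),((125,95),.0975,1),((533,70),-.0975,1)]
def cp(a,y,lip):
    e=np.array([-np.cos(a),np.sin(a)])*.066; l=np.array([-np.sin(a),-np.cos(a)])*.015*lip
    return [.106+e[0]+l[0],y,.044+e[1]+l[1]]
for a in np.arange(1.5,2.06,.1):
    print(a.round(2),(proj(c,W(x,np.array([cp(a,y,l) for _,y,l in co])))-[crop(*p) for p,_,_ in co]).round(1).tolist())
s=bot.read_state();print(R.from_rotvec(s["tcp_rot"]).as_matrix().round(4),s["time"])
print("block",at(c,(365,342),.014),"jar",at(c,(234,287),.049))
E
```

```text
tray [ 0.54187494 -0.24312817  0.06260124] res px [ 0.42 -0.02 -0.8  -0.43  0.89 -0.14 -1.05  0.72  0.54 -0.12]
kL [ 0.4987 -0.2187  0.044 ] [-0.0416  0.0271  0.044 ]
kM [ 0.54   -0.2685  0.044 ] [-0.0035 -0.0252  0.044 ]
kR [ 0.5146 -0.3138  0.044 ] [-0.0316 -0.0688  0.044 ]
cry [ 0.5335 -0.1716  0.037 ] [-0.0039  0.0719  0.037 ]
1.5 [[2.0, 18.9], [3.3, 18.0], [0.5, 18.8], [5.1, 17.9]]
1.6 [[1.7, 14.7], [2.9, 13.8], [0.3, 14.4], [5.1, 13.5]]
1.7 [[1.3, 10.5], [2.5, 9.7], [0.0, 9.9], [4.9, 9.0]]
1.8 [[1.0, 6.6], [1.9, 5.7], [-0.3, 5.5], [4.6, 4.6]]
1.9 [[0.6, 2.8], [1.1, 2.0], [-0.6, 1.2], [4.1, 0.3]]
2.0 [[0.2, -0.7], [0.3, -1.5], [-1.0, -2.9], [3.5, -3.8]]
[[ 9.742e-01  2.258e-01 -3.000e-04]
 [ 2.258e-01 -9.742e-01  1.400e-03]
 [ 0.000e+00 -1.400e-03 -1.000e+00]] 0.2
block [ 0.36060715 -0.17388772  0.014     ] jar [0.4537025  0.04164007 0.049     ]
```

```bash
cat >> h.py <<'E'
from scipy.spatial.transform import Rotation as R
X=np.array([.5419,-.2431,.0626])
def w(p): return np.array([p[0]*np.cos(X[2])-p[1]*np.sin(X[2])+X[0],p[0]*np.sin(X[2])+p[1]*np.cos(X[2])+X[1],p[2]])
def tr(v): d=v[:2]-X[:2];return np.array([d[0]*np.cos(X[2])+d[1]*np.sin(X[2]),-d[0]*np.sin(X[2])+d[1]*np.cos(X[2]),v[2]])
GOAL=R.from_matrix(np.array([[np.cos(X[2]),np.sin(X[2]),0],[np.sin(X[2]),-np.cos(X[2]),0],[0,0,-1]]))
def plan(*pts,wp=()):
    s=bot.read_state();A=R.from_rotvec(s["tcp_rot"])
    print("t",s["time"],"tray pos",tr(s["tool_pos"]).round(4),"F",np.round(s["wrist_force"],1),"turn",((A.inv()*GOAL).as_rotvec()/np.radians(45)).round(3))
    for p in pts: print(p,(A.inv().apply(w(p)-s["tool_pos"])/.25).round(3))
E
python3 -c "
from h import *
plan((-.075,.027,.15),(-.2,-.19,.17))"
```

```text
t 0.2 tray pos [-0.4147 -0.3888  0.1964] F [-0.   0.2  0.2] turn [-0.002  0.     0.21 ]
(-0.075, 0.027, 0.15) [ 1.614 -1.417  0.188]
(-0.2, -0.19, 0.17) [ 0.978 -0.643  0.107]
```

>>> play_rows(
  rows=[
    [[0.978,-0.643,0.1],[0,0,0.1]],
    [[0.978,-0.643,0.1],[0,0,0.21]],
    [[0.978,-0.643,0.1],[0,0,0.21]],
    [[0.978,-0.643,0.1],[0,0,0.21]],
    [[0.978,-0.643,0.1],[0,0,0.21]],
    [[0.978,-0.643,0.1],[0,0,0.21]],
    [[0.978,-0.643,0.1],[0,0,0.21]],
    [[0.978,-0.643,0.1],[0,0,0.21]],
    [[0.978,-0.643,0.1],[0,0,0.21]],
    [[0.978,-0.643,0.1],[0,0,0.21]],
    [[0.978,-0.643,0.1],[0,0,0.21]],
    [[0.978,-0.643,0.1],[0,0,0.21]],
  ],
  claw=-1,
)

```text
time: 1.2
tool_pos: [0.3534, -0.447, 0.1724]
tcp_rot: [3.14, 0.096, -0.0]
wrist_force: [-0.5, -0.2, -0.1]
width: 0.0
grip_force: 0.0
```

```bash
python3 -c "
from h import *
plan((-.075,.027,.1),(-.075,.027,.031))"
```

```text
t 1.2 tray pos [-0.2009 -0.1917  0.1724] F [-0.5 -0.2 -0.1] turn [ 0.001  0.    -0.002]
(-0.075, 0.027, 0.1) [ 0.502 -0.876  0.289]
(-0.075, 0.027, 0.031) [ 0.502 -0.876  0.565]
```

>>> play_rows(
  rows=[
    [[0.502,-0.876,0.29],[0,0,0]],
    [[0.502,-0.876,0.29],[0,0,0]],
    [[0.502,-0.876,0.29],[0,0,0]],
    [[0.502,-0.876,0.29],[0,0,0]],
    [[0.502,-0.876,0.29],[0,0,0]],
    [[0.502,-0.876,0.29],[0,0,0]],
    [[0.502,-0.876,0.29],[0,0,0]],
    [[0.502,-0.876,0.29],[0,0,0]],
    [[0.502,-0.876,0.29],[0,0,0]],
  ],
)

```text
time: 1.95
tool_pos: [0.4656, -0.2201, 0.0998]
tcp_rot: [3.139, 0.1, -0.001]
wrist_force: [1.2, -1.3, 1.3]
width: -0.003
grip_force: 0.0
```

```bash
python3 - <<'E'
from h import *
plan((-.075,.027,.031),(.04,.027,.031),(.04,.027,.1))
s=bot.read_state();c=cams.read_camera("wrist");M=np.eye(4);M[:3,:3]=R.from_rotvec(s["tcp_rot"]).as_matrix();M[:3,3]=s["tool_pos"]
c["T"]=M@c["mount"];im=c["image"][:,:,::-1].copy()
for p in [(-.0416,.0271,.044),(-.0035,-.0252,.044),(-.0316,-.0688,.044),(-.0039,.0719,.037),(-.075,.027,.031),(.043,.095,.026),(.043,-.095,.026),(-.103,.095,.026),(-.103,-.095,.026)]:
    u=proj(c,w(p))[0];print(p,u.round());cv2.circle(im,tuple(int(a) for a in u),4,(0,0,255),-1)
cv2.imwrite("pics/w1.png",im)
E
```

```text
t 1.95 tray pos [-0.0747  0.0278  0.0998] F [ 1.2 -1.3  1.3] turn [0.001 0.001 0.001]
(-0.075, 0.027, 0.031) [-0.001  0.003  0.275]
(0.04, 0.027, 0.031) [0.459 0.003 0.275]
(0.04, 0.027, 0.1) [ 0.459  0.004 -0.001]
(-0.0416, 0.0271, 0.044) [320. 202.]
(-0.0035, -0.0252, 0.044) [399. 146.]
(-0.0316, -0.0688, 0.044) [459. 189.]
(-0.0039, 0.0719, 0.037) [254. 146.]
(-0.075, 0.027, 0.031) [320. 243.]
(0.043, 0.095, 0.026) [220.  75.]
(0.043, -0.095, 0.026) [497.  78.]
(-0.103, 0.095, 0.026) [234. 275.]
(-0.103, -0.095, 0.026) [472. 275.]
```

View pics/w1.png

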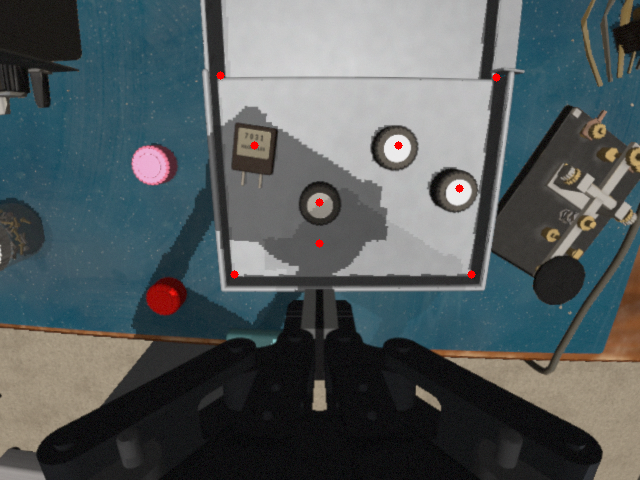

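The wrist view's reprojected points fall on the caps and platform corners within about 3 px. The right knobs sit about 2–3 mm further left than computed, at y≈-0.066 and -0.0235. Next I lower behind the left knob and sweep.

>>> play_rows(
  rows=[
    [[0,0.003,0.12],[0,0,0]],
    [[0,0.003,0.22],[0,0,0]],
    [[0,0.003,0.275],[0,0,0]],
    [[0,0.003,0.275],[0,0,0]],
  ],
)

```text
time: 2.33
tool_pos: [0.4627, -0.2208, 0.0282]
tcp_rot: [-3.138, -0.094, 0.008]
wrist_force: [-1.2, 0.2, -1.1]
width: -0.002
grip_force: 0.0
```

>>> play_rows(
  rows=[
    [[0.03,0,0],[0,0,0]],
    [[0.06,0,0],[0,0,0]],
    [[0.085,0,0],[0,0,0]],
    [[0.11,0,0],[0,0,0]],
    [[0.135,0,0],[0,0,0]],
    [[0.16,0,0],[0,0,0]],
    [[0.185,0,0],[0,0,0]],
    [[0.21,0,0],[0,0,0]],
    [[0.235,0,0],[0,0,0]],
    [[0.26,0,0],[0,0,0]],
    [[0.285,0,0],[0,0,0]],
    [[0.31,0,0],[0,0,0]],
  ],
)

```text
time: 3.33
tool_pos: [0.5438, -0.2151, 0.0309]
tcp_rot: [-3.14, -0.099, 0.0]
wrist_force: [0.2, -0.6, -0.5]
width: 0.002
grip_force: 0.0
```

```bash
python3 - <<'E'
from h import *
plan((.04,.027,.031))
for n in ("scene","top"):
    c=cams.read_camera(n);u=proj(c,w((.0,0,.03)))[0].astype(int);a=60 if n=="top" else 90
    im=c["image"][u[1]-a:u[1]+a,u[0]-a:u[0]+a,::-1];im=cv2.resize(im,(400,400),interpolation=cv2.INTER_CUBIC)
    o=im if n=="scene" else np.hstack([o,im])
cv2.imwrite("pics/s2.png",o)
E
```

```text
t 3.3333 tray pos [0.0036 0.0279 0.0309] F [ 0.2 -0.6 -0.5] turn [-0.  0.  0.]
(0.04, 0.027, 0.031) [ 0.146  0.004 -0.   ]
```

View pics/s2.png

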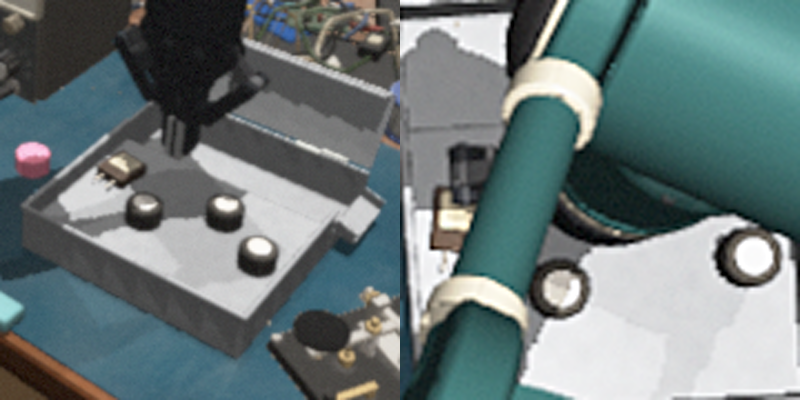

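```bash
python3 - <<'E'
from h import *
for n in("scene","top"):
    c=cams.read_camera(n);a=60 if n=="top" else 90;u=proj(c,w((0,0,.03)))[0].astype(int)
    off=0 if n=="scene" else 400
    f=lambda P:((proj(c,w(P))[0]-u+a)*400/(2*a)+[off,0]).round()
    for P in[(.0036,.0279,.031),(-.0416,.0271,.044),(-.0035,-.0235,.044),(-.0316,-.066,.044),(-.0039,.0719,.037)]:print(n,P,f(P))
    for q in ([(148,203),(225,204),(260,247)] if n=="scene" else [(561,287),(752,257)]):
        print(tr(at(c,(np.array(q)-[off,0])*2*a/400+u-a,.044)).round(4))
s=bot.read_state();print(s["q"])
E
```

```text
scene (0.0036, 0.0279, 0.031) [175. 184.]
scene (-0.0416, 0.0271, 0.044) [147. 200.]
scene (-0.0035, -0.0235, 0.044) [228. 201.]
scene (-0.0316, -0.066, 0.044) [259. 242.]
scene (-0.0039, 0.0719, 0.037) [125. 162.]
[-0.0446  0.0242  0.044 ]
[-0.0078 -0.0236  0.044 ]
[-0.0358 -0.0693  0.044 ]
top (0.0036, 0.0279, 0.031) [545. 198.]
top (-0.0416, 0.0271, 0.044) [558. 287.]
top (-0.0035, -0.0235, 0.044) [654. 203.]
top (-0.0316, -0.066, 0.044) [745. 254.]
top (-0.0039, 0.0719, 0.037) [460. 217.]
[-0.0419  0.0255  0.044 ]
[-0.0334 -0.0693  0.044 ]
[-4.19615380e-01  2.51606347e-01  1.95002063e+00 -1.07781519e-04
  9.40412381e-01  1.08808856e+00]
```

```bash
python3 - <<'E'
from h import *
s=bot.read_state()
M=np.eye(4);M[:3,:3]=R.from_rotvec(s["tcp_rot"]).as_matrix();M[:3,3]=s["tool_pos"]
ims=[]
for n,a in(("scene",40),("top",40),("wrist",240)):
    c=cams.read_camera(n)
    if n=="wrist": c["T"]=M@c["mount"];print(c["mount"].round(4).tolist(),c["K"].tolist())
    t=s["tool_pos"]; u=proj(c,t)[0]; print(n,u)
    u0=u.astype(int) if n!="wrist" else np.array([320,240]); 
    im=c["image"][u0[1]-a:u0[1]+a,u0[0]-a:u0[0]+a,::-1].copy()
    k=400/(2*a) if n!="wrist" else 1
    im=cv2.resize(im,None,fx=k,fy=k,interpolation=cv2.INTER_CUBIC)
    for P in(t,t+[0,0,.03]): cv2.circle(im,tuple(int(x) for x in (proj(c,P)[0]-u0+a)*k),4,(0,0,255),-1)
    for P in((-.0416,.0271,.044),(.043,-.095,.026)): cv2.circle(im,tuple(int(x) for x in (proj(c,w(P))[0]-u0+a)*k),4,(0,255,0),-1)
    ims.append(cv2.resize(im,(400,400)) if n!="wrist" else im[:,:])
    print(n,u0,k)
o=np.vstack([ims[0],ims[1]]);o=cv2.resize(o,(300,600));o=np.hstack([o,cv2.copyMakeBorder(ims[2],0,120,0,0,0)]);print(o.shape)
cv2.imwrite("pics/s3.png",o)
E
```

```text
scene [380.48081282 274.08699124]
scene [380 274] 5.0
top [389.60183813 232.64545666]
top [389 232] 5.0
[[0.0001, -0.9567, -0.291, 0.0741], [1.0, 0.0001, -0.0, 0.0002], [0.0, -0.291, 0.9567, -0.1765], [0.0, 0.0, 0.0, 1.0]] [[339.8159773972398, 0.0, 319.0769157240292], [0.0, 339.8159773972398, 243.46597983863705], [0.0, 0.0, 1.0]]
wrist [318.69935782 278.28207471]
wrist [320 240] 1
(600, 780, 3)
```

View pics/s3.png

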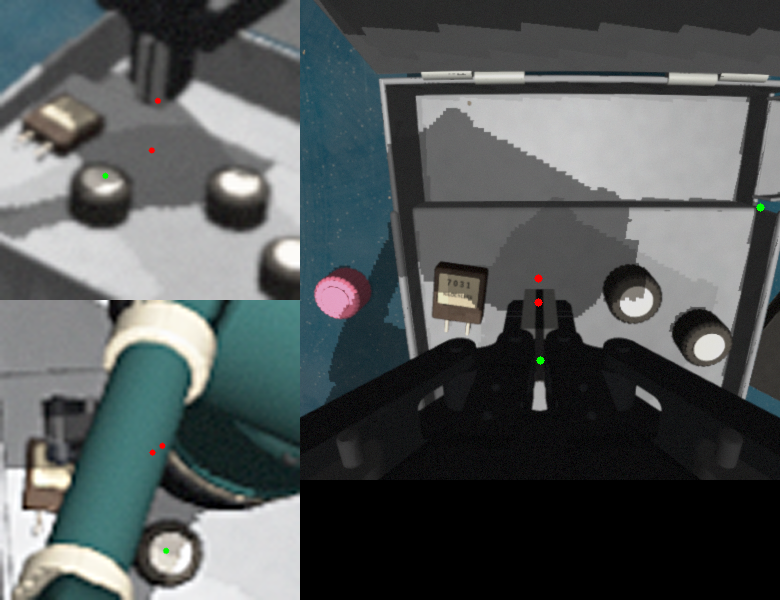

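```bash
python3 - <<'E'
from h import *
s=bot.read_state();A=R.from_rotvec(s["tcp_rot"]);t=s["tool_pos"]
M=np.eye(4);M[:3,:3]=A.as_matrix();M[:3,3]=t
S=cams.read_camera("scene");W=cams.read_camera("wrist");W["T"]=M@W["mount"]
for h in(0,.01,.015,.02,.025,.03,.035):
    print(h,"wrist front +11:",proj(W,t+A.apply([.011,0,-h]))[0].round(1),"center",proj(W,t+A.apply([0,0,-h]))[0].round(1),"scene near corner",proj(S,t+A.apply([-.011,.007,-h]))[0].round(1),"ctr",proj(S,t+A.apply([0,0,-h]))[0].round(1))
E
```

```text
0 wrist front +11: [318.7 259.8] center [318.7 278.3] scene near corner [380.5 278.7] ctr [380.3 274.2]
0.01 wrist front +11: [318.7 266.2] center [318.7 285.6] scene near corner [381.  274.4] ctr [380.9 269.9]
0.015 wrist front +11: [318.7 269.7] center [318.7 289.5] scene near corner [381.2 272.2] ctr [381.1 267.7]
0.02 wrist front +11: [318.6 273.4] center [318.7 293.7] scene near corner [381.5 269.9] ctr [381.4 265.5]
0.025 wrist front +11: [318.6 277.3] center [318.6 298.1] scene near corner [381.8 267.7] ctr [381.6 263.3]
0.03 wrist front +11: [318.6 281.4] center [318.6 302.7] scene near corner [382.  265.5] ctr [381.9 261. ]
0.035 wrist front +11: [318.6 285.8] center [318.6 307.7] scene near corner [382.3 263.2] ctr [382.1 258.8]
```

The two views agree: the fingertips are about 37 mm above the reported TCP, because the tip passed over the knob and the knob hasn't moved. I'll go back and lower in small steps, watching the force.

>>> play_rows(
  rows=[
    [[-0.1,0,0],[0,0,0]],
    [[-0.2,0,0],[0,0,0]],
    [[-0.305,0,0],[0,0,0]],
    [[-0.305,0,0],[0,0,0]],
    [[-0.305,0,0.04],[0,0,0]],
    [[-0.305,0,0.06],[0,0,0]],
    [[-0.305,0,0.08],[0,0,0]],
    [[-0.305,0,0.08],[0,0,0]],
  ],
)

```text
time: 4.45
tool_pos: [0.4669, -0.2195, 0.0096]
tcp_rot: [-3.139, -0.099, 0.003]
wrist_force: [-0.5, 0.8, 0.4]
width: -0.0
grip_force: 0.0
```

>>> play_rows(
  rows=[
    [[0,0,0.01],[0,0,0]],
    [[0,0,0.02],[0,0,0]],
    [[0,0,0.02],[0,0,0]],
  ],
)

```text
time: 4.7
tool_pos: [0.4672, -0.2197, 0.0055]
tcp_rot: [-3.14, -0.099, 0.001]
wrist_force: [-0.6, -0.2, -0.9]
width: -0.002
grip_force: 0.0
```

>>> play_rows(
  rows=[
    [[0,0,0.01],[0,0,0]],
    [[0,0,0.02],[0,0,0]],
    [[0,0,0.02],[0,0,0]],
  ],
)

```text
time: 4.95
tool_pos: [0.4668, -0.2198, 0.0006]
tcp_rot: [-3.14, -0.099, 0.001]
wrist_force: [-0.4, -1.0, -0.2]
width: 0.002
grip_force: 0.0
```

```bash
python3 - <<'E'
from h import *
plan((-.075,.026,-.004))
s=bot.read_state();A=R.from_rotvec(s["tcp_rot"]);t=s["tool_pos"]
M=np.eye(4);M[:3,:3]=A.as_matrix();M[:3,3]=t
W=cams.read_camera("wrist");W["T"]=M@W["mount"];S=cams.read_camera("scene")
for h in (.03,.037): print(h,proj(S,t+A.apply([-.011,.007,-h]))[0].round(1))
u=proj(S,t+[0,0,.037])[0].astype(int);im=cv2.resize(S["image"][u[1]-40:u[1]+40,u[0]-40:u[0]+40,::-1],(400,400),interpolation=cv2.INTER_CUBIC)
cv2.imwrite("pics/s4.png",np.hstack([im,W["image"][60:460,120:520,::-1]]));print(u)
E
```

```text
t 4.95 tray pos [-0.0735  0.028   0.0006] F [-0.4 -1.  -0.2] turn [-0.     0.001  0.   ]
(-0.075, 0.026, -0.004) [-0.006  0.008  0.018]
0.03 [357.  300.9]
0.037 [357.3 297.8]
[357 292]
```

View pics/s4.png

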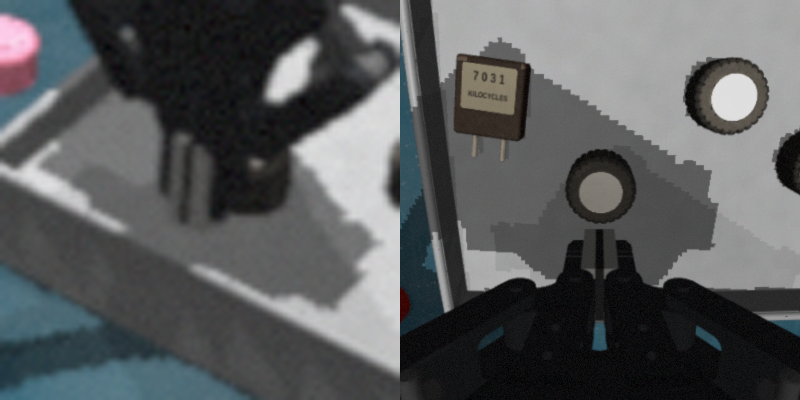

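The tip is now about 38 mm above reported zero, just behind the left knob and in line with it in the wrist view (column 600 for both). I lower 5 mm more and sweep.

>>> play_rows(
  rows=[
    [[0,0,0.02],[0,0,0]],
    [[0.02,0,0.02],[0,0,0]],
    [[0.045,0,0.02],[0,0,0]],
    [[0.07,0,0.02],[0,0,0]],
    [[0.095,0,0.02],[0,0,0]],
    [[0.12,0,0.02],[0,0,0]],
    [[0.145,0,0.02],[0,0,0]],
    [[0.17,0,0.02],[0,0,0]],
    [[0.195,0,0.02],[0,0,0]],
    [[0.195,0,0.02],[0,0,0]],
  ],
)

```text
time: 5.88
tool_pos: [0.5175, -0.2171, -0.0037]
tcp_rot: [3.14, 0.099, 0.002]
wrist_force: [0.4, 0.3, 0.1]
width: 0.003
grip_force: 0.0
```

```bash
cat >> h.py <<'E'
def wcam():
    s=bot.read_state();M=np.eye(4);M[:3,:3]=R.from_rotvec(s["tcp_rot"]).as_matrix();M[:3,3]=s["tool_pos"]
    c=cams.read_camera("wrist");c["T"]=M@c["mount"];return c
def caps(c,z=.044,y0=-.1,y1=.1):
    # pale caps: bright round blobs ringed by black
    g=cv2.cvtColor(c["image"],cv2.COLOR_RGB2GRAY);n,_,st,ce=cv2.connectedComponentsWithStats((cv2.medianBlur(g,3)>120).astype(np.uint8))
    for i in range(1,n):
        x,y,ww,hh,a=st[i]
        if 200<a<4000 and .75<ww/hh<1.35 and a>.65*ww*hh: print("cap",ce[i].round(),a,tr(at(c,ce[i],z)).round(4))
E
python3 - <<'E'
from h import *
plan((.04,.027,-.005));caps(wcam())
E
```

```text
t 5.8833 tray pos [-0.0227  0.0275 -0.0037] F [0.4 0.3 0.1] turn [ 0.001 -0.002  0.001]
(0.04, 0.027, -0.005) [0.251 0.002 0.006]
cap [ 70. 282.] 2087 [-0.0052  0.1333  0.044 ]
cap [533. 342.] 1050 [-0.0341 -0.0687  0.044 ]
```

```bash
python3 - <<'E'
from h import *
c=wcam();g=cv2.cvtColor(c["image"],cv2.COLOR_RGB2GRAY)
print([int(x) for x in g[130:320:4,319]])
for r in range(150,300,15): print(r,[int(x) for x in g[r,260:385:5]])
for P in((.0025,.0275,.044),(-.0416,.0271,.044)):print(proj(c,w(P))[0])
E
```

```text
[189, 192, 190, 190, 191, 192, 193, 120, 98, 158, 172, 96, 92, 91, 94, 94, 93, 92, 92, 91, 93, 92, 19, 19, 14, 28, 36, 37, 121, 123, 119, 119, 120, 119, 119, 119, 117, 115, 108, 35, 34, 9, 4, 2, 4, 12, 8, 3]
150 [99, 100, 102, 99, 101, 99, 185, 190, 192, 191, 193, 193, 188, 191, 189, 188, 190, 192, 189, 188, 189, 189, 192, 189, 189]
165 [88, 86, 87, 87, 86, 86, 85, 87, 89, 117, 150, 148, 147, 148, 149, 150, 151, 148, 149, 149, 144, 150, 148, 147, 146]
180 [95, 96, 98, 98, 91, 92, 95, 96, 96, 96, 96, 93, 91, 93, 99, 171, 170, 167, 167, 165, 167, 166, 167, 168, 165]
195 [96, 93, 96, 93, 92, 92, 93, 94, 93, 95, 93, 93, 91, 90, 95, 94, 94, 92, 93, 92, 91, 167, 168, 167, 167]
210 [92, 93, 93, 95, 92, 95, 95, 93, 94, 94, 93, 92, 94, 90, 80, 77, 86, 92, 94, 94, 93, 94, 92, 90, 90]
225 [93, 94, 93, 90, 93, 90, 91, 91, 28, 20, 7, 14, 16, 15, 18, 18, 17, 77, 78, 79, 93, 90, 93, 93, 92]
240 [94, 95, 92, 94, 94, 89, 14, 34, 35, 39, 40, 43, 48, 42, 39, 39, 36, 33, 17, 76, 76, 76, 77, 93, 92]
255 [94, 95, 93, 90, 81, 39, 39, 37, 100, 121, 120, 119, 119, 120, 121, 123, 120, 36, 37, 22, 77, 75, 78, 78, 75]
270 [94, 83, 78, 82, 79, 69, 36, 38, 95, 116, 118, 117, 119, 120, 118, 121, 120, 36, 35, 57, 73, 75, 77, 77, 77]
285 [78, 76, 79, 79, 79, 79, 80, 78, 24, 38, 40, 39, 39, 39, 35, 38, 24, 76, 76, 78, 76, 79, 73, 75, 75]
[319.14141948 264.54701045]
[319.94611882 357.66304237]
```

The knob is moving with the fingertip: its cap is at (321,263) against a predicted (319,265). I continue over the edge.

>>> play_rows(
  rows=[
    [[0.025,0,0],[0,0,0]],
    [[0.05,0,0],[0,0,0]],
    [[0.075,0,0],[0,0,0]],
    [[0.1,0,0],[0,0,0]],
    [[0.125,0,0],[0,0,0]],
    [[0.15,0,0],[0,0,0]],
    [[0.175,0,0],[0,0,0]],
    [[0.2,0,0],[0,0,0]],
    [[0.225,0,0],[0,0,0]],
    [[0.255,0,0],[0,0,0]],
    [[0.255,0,0],[0,0,0]],
    [[0.255,0,0],[0,0,0]],
  ],
)

```text
time: 6.98
tool_pos: [0.5799, -0.2128, -0.004]
tcp_rot: [3.14, 0.099, 0.0]
wrist_force: [-0.9, -0.1, 0.2]
width: 0.003
grip_force: 0.0
```

```bash
python3 - <<'E'
from h import *
plan((.04,.027,.03),(-.04,-.0235,.03),(-.04,-.0235,-.005));c=wcam()
cv2.imwrite("pics/w5.png",c["image"][:,:,::-1])
print(proj(c,w((.07,.027,.022))),proj(c,w((.043,.027,.026))),proj(c,w((.103,.027,.044))))
g=cv2.cvtColor(c["image"],cv2.COLOR_RGB2GRAY);print([int(x) for x in g[60:320:4,319]])
E
```

```text
t 6.9833 tray pos [ 0.0398  0.0278 -0.004 ] F [-0.9 -0.1  0.2] turn [ 0.    -0.     0.001]
(0.04, 0.027, 0.03) [ 0.001  0.003 -0.136]
(-0.04, -0.0235, 0.03) [-0.319  0.205 -0.136]
(-0.04, -0.0235, -0.005) [-0.319  0.205  0.004]
[[320.44693546 239.50120963]] [[320.37003531 296.58290381]] [[320.84065993 170.898606  ]]
[127, 153, 154, 152, 155, 156, 154, 153, 153, 153, 153, 157, 156, 158, 158, 156, 158, 160, 158, 153, 120, 68, 72, 70, 73, 77, 46, 164, 138, 100, 101, 99, 99, 98, 97, 100, 98, 97, 84, 82, 83, 83, 80, 64, 64, 68, 24, 22, 25, 27, 22, 19, 25, 26, 26, 17, 29, 38, 12, 11, 8, 11, 12, 13, 9]
```

View pics/w5.png

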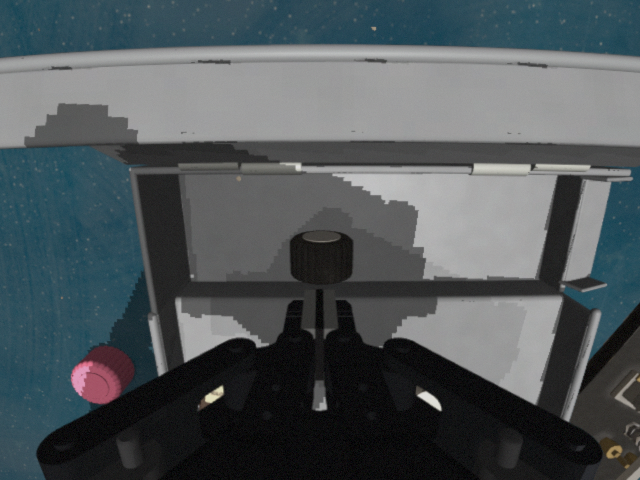

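The knob has gone over the edge and stands tilted in the trough at (321,258), against the finger, with its cap facing away. I push 12 mm more so it settles, then rise and look.

>>> play_rows(
  rows=[
    [[0.025,0,0],[0,0,0]],
    [[0.05,0,0],[0,0,0]],
    [[0.05,0,0],[0,0,0]],
    [[0.05,0,0],[0,0,0]],
    [[-0.05,0,0],[0,0,0]],
    [[-0.1,0,-0.06],[0,0,0]],
    [[-0.16,0,-0.14],[0,0,0]],
    [[-0.32,0.1,-0.14],[0,0,0]],
    [[-0.32,0.2,-0.14],[0,0,0]],
    [[-0.32,0.205,-0.14],[0,0,0]],
    [[-0.32,0.205,-0.14],[0,0,0]],
  ],
)

```text
time: 7.95
tool_pos: [0.5026, -0.2704, 0.0315]
tcp_rot: [3.14, 0.094, 0.002]
wrist_force: [-0.6, -0.0, 0.3]
width: 0.003
grip_force: 0.0
```

```bash
python3 - <<'E'
from h import *
plan((-.04,-.0235,.03),(-.04,-.0235,-.005));c=wcam()
cv2.imwrite("pics/w6.png",c["image"][:,:,::-1])
for P in[(.058,.027,.022),(.07,.027,.022),(.043,.027,.026),(-.0035,-.0235,.044),(-.04,-.0235,.03)]:print(P,proj(c,w(P)).round())
u=proj(c,w((.07,.027,.02)))[0].astype(int)
g=cv2.cvtColor(c["image"],cv2.COLOR_RGB2GRAY)
for r in range(u[1]-40,u[1]+40,6): print(r,[int(x) for x in g[r,u[0]-45:u[0]+45:6]])
print(u);caps(c)
E
```

```text
t 7.95 tray pos [-0.041  -0.0248  0.0315] F [-0.6 -0.   0.3] turn [ 0.001 -0.001 -0.003]
(-0.04, -0.0235, 0.03) [ 0.004 -0.005  0.006]
(-0.04, -0.0235, -0.005) [ 0.004 -0.005  0.146]
(0.058, 0.027, 0.022) [[217.  91.]]
(0.07, 0.027, 0.022) [[215.  66.]]
(0.043, 0.027, 0.026) [[217. 122.]]
(-0.0035, -0.0235, 0.044) [[316. 218.]]
(-0.04, -0.0235, 0.03) [[316. 276.]]
27 [167, 165, 162, 55, 54, 56, 57, 59, 59, 61, 66, 63, 21, 173, 175]
33 [166, 165, 166, 55, 57, 56, 54, 61, 59, 67, 63, 64, 45, 125, 175]
39 [167, 170, 167, 57, 55, 55, 55, 63, 62, 67, 66, 67, 25, 56, 174]
45 [168, 169, 171, 61, 53, 54, 60, 65, 60, 64, 61, 59, 13, 134, 173]
51 [171, 171, 173, 171, 52, 54, 57, 57, 57, 56, 58, 32, 9, 162, 179]
57 [170, 171, 171, 172, 174, 39, 56, 58, 56, 57, 26, 14, 64, 165, 180]
63 [171, 173, 172, 170, 174, 175, 99, 18, 22, 16, 15, 34, 178, 182, 183]
69 [170, 172, 170, 172, 173, 174, 177, 177, 170, 119, 160, 166, 182, 178, 181]
75 [170, 171, 170, 172, 173, 175, 177, 180, 180, 180, 178, 179, 182, 180, 181]
81 [171, 170, 172, 170, 171, 175, 174, 178, 178, 177, 181, 180, 182, 183, 181]
87 [171, 174, 174, 173, 174, 174, 176, 178, 176, 178, 182, 182, 180, 184, 185]
93 [170, 173, 171, 175, 175, 177, 178, 181, 177, 179, 182, 178, 181, 184, 185]
99 [172, 171, 174, 176, 177, 177, 179, 181, 178, 181, 184, 180, 180, 183, 182]
105 [173, 173, 175, 176, 178, 176, 179, 179, 179, 181, 181, 178, 100, 152, 185]
[216  67]
cap [131. 212.] 1330 [-0.0001  0.0688  0.044 ]
cap [316. 220.] 876 [-0.0045 -0.0237  0.044 ]
cap [ 24. 232.] 1497 [-0.0101  0.1299  0.044 ]
cap [619. 461.] 1503 [-0.1768 -0.235   0.044 ]
```

Knob one now lies in the trough against the far wall, flipped, with its near side at row ~64 (x≈0.072). The middle knob is at (-0.0045, -0.0237). Descend and sweep it.

>>> play_rows(
  rows=[
    [[0,-0.004,0.06],[0,0,0]],
    [[0,-0.004,0.12],[0,0,0]],
    [[0,-0.004,0.142],[0,0,0]],
    [[0,-0.004,0.142],[0,0,0]],
    [[0.025,-0.004,0.142],[0,0,0]],
    [[0.05,-0.004,0.142],[0,0,0]],
    [[0.075,-0.004,0.142],[0,0,0]],
    [[0.1,-0.004,0.142],[0,0,0]],
    [[0.125,-0.004,0.142],[0,0,0]],
    [[0.15,-0.004,0.142],[0,0,0]],
    [[0.175,-0.004,0.142],[0,0,0]],
    [[0.175,-0.004,0.142],[0,0,0]],
  ],
)

```text
time: 9.0
tool_pos: [0.5481, -0.2655, -0.0041]
tcp_rot: [3.139, 0.099, 0.002]
wrist_force: [0.2, -0.4, 0.5]
width: 0.002
grip_force: 0.0
```

```bash
python3 - <<'E'
from h import *
plan((.05,-.0235,-.005));c=wcam();s=tr(bot.read_state()["tool_pos"])
print(proj(c,w((s[0]+.0255,s[1],.044))).round())
g=cv2.cvtColor(c["image"],cv2.COLOR_RGB2GRAY)
for r in range(225,300,12): print(r,[int(x) for x in g[r,260:385:5]])
E
```

```text
t 9.0 tray pos [ 0.0048 -0.0227 -0.0041] F [ 0.2 -0.4  0.5] turn [ 0.001 -0.002  0.001]
(0.05, -0.0235, -0.005) [0.181 0.003 0.004]
[[318. 268.]]
225 [47, 46, 50, 48, 50, 49, 46, 48, 44, 18, 13, 14, 14, 14, 19, 22, 4, 47, 47, 46, 48, 47, 49, 46, 49]
237 [95, 96, 96, 96, 96, 98, 88, 18, 34, 32, 40, 39, 39, 40, 35, 36, 37, 23, 19, 81, 81, 81, 81, 95, 96]
249 [98, 96, 98, 98, 86, 80, 25, 37, 38, 50, 127, 127, 126, 126, 128, 131, 42, 36, 33, 23, 82, 83, 80, 81, 82]
261 [96, 96, 81, 79, 77, 70, 24, 41, 79, 126, 126, 125, 123, 124, 127, 124, 124, 49, 42, 30, 79, 82, 77, 79, 82]
273 [94, 80, 80, 78, 78, 80, 27, 42, 41, 123, 123, 122, 125, 122, 121, 120, 123, 38, 40, 56, 81, 81, 83, 80, 80]
285 [80, 79, 80, 82, 81, 79, 80, 71, 33, 33, 40, 43, 64, 65, 47, 37, 40, 26, 80, 79, 81, 83, 79, 79, 81]
297 [79, 83, 80, 79, 78, 81, 78, 78, 77, 54, 54, 44, 11, 54, 53, 72, 80, 80, 81, 82, 79, 79, 81, 81, 82]
```

Centred. I push over to x≈0.052, then rise and go behind the right knob.

>>> play_rows(
  rows=[
    [[0.025,0,0],[0,0,0]],
    [[0.05,0,0],[0,0,0]],
    [[0.075,0,0],[0,0,0]],
    [[0.1,0,0],[0,0,0]],
    [[0.125,0,0],[0,0,0]],
    [[0.15,0,0],[0,0,0]],
    [[0.17,0,0],[0,0,0]],
    [[0.19,0,0],[0,0,0]],
    [[0.19,0,0],[0,0,0]],
    [[0.19,0,0],[0,0,0]],
    [[0.1,0,0],[0,0,0]],
    [[0.0,0,-0.14],[0,0,0]],
    [[-0.1,0.1,-0.14],[0,0,0]],
    [[-0.31,0.18,-0.14],[0,0,0]],
    [[-0.31,0.18,-0.14],[0,0,0]],
    [[-0.31,0.18,-0.14],[0,0,0]],
    [[-0.31,0.18,-0.14],[0,0,0]],
  ],
)

```text
time: 10.47
tool_pos: [0.471, -0.3152, 0.0305]
tcp_rot: [-3.14, -0.095, -0.0]
wrist_force: [0.0, -0.2, -0.5]
width: 0.001
grip_force: 0.0
```

```bash
python3 - <<'E'
from h import *
plan((-.073,-.0685,-.005));c=wcam();caps(c)
u=proj(c,w((.07,-.0235,.02)))[0].astype(int);print(u,proj(c,w((.043,-.0235,.026))).round())
g=cv2.cvtColor(c["image"],cv2.COLOR_RGB2GRAY)
for r in range(max(0,u[1]-40),u[1]+46,6): print(r,[int(x) for x in g[r,u[0]-45:u[0]+45:6]])
E
```

```text
t 10.4667 tray pos [-0.0753 -0.0676  0.0305] F [ 0.  -0.2 -0.5] turn [-0.001 -0.    -0.003]
(-0.073, -0.0685, -0.005) [0.009 0.004 0.142]
cap [ 41. 147.] 1526 [-0.0019  0.0665  0.044 ]
cap [320. 210.] 1016 [-0.0338 -0.0683  0.044 ]
cap [630. 231.] 252 [-0.044  -0.2306  0.044 ]
[227  -8] [[227.  47.]]
0 [190, 190, 190, 157, 61, 66, 60, 61, 62, 66, 65, 40, 39, 44, 185]
6 [190, 189, 190, 159, 60, 61, 61, 61, 61, 69, 53, 42, 42, 40, 177]
12 [189, 191, 189, 185, 56, 65, 58, 59, 65, 58, 49, 42, 39, 43, 176]
18 [193, 189, 190, 190, 45, 15, 15, 11, 11, 17, 17, 29, 33, 47, 174]
24 [192, 193, 193, 194, 12, 12, 14, 19, 16, 18, 21, 15, 14, 19, 177]
30 [194, 196, 194, 193, 194, 45, 11, 14, 11, 15, 18, 9, 6, 68, 183]
36 [197, 199, 196, 194, 194, 195, 179, 177, 179, 177, 178, 179, 176, 178, 193]
```

>>> play_rows(
  rows=[
    [[0,0.004,0.06],[0,0,0]],
    [[0,0.004,0.12],[0,0,0]],
    [[0,0.004,0.14],[0,0,0]],
    [[0,0.004,0.14],[0,0,0]],
    [[0.03,0.004,0.14],[0,0,0]],
    [[0.06,0.004,0.14],[0,0,0]],
    [[0.085,0.004,0.14],[0,0,0]],
    [[0.11,0.004,0.14],[0,0,0]],
    [[0.135,0.004,0.14],[0,0,0]],
    [[0.16,0.004,0.14],[0,0,0]],
    [[0.185,0.004,0.14],[0,0,0]],
    [[0.21,0.004,0.14],[0,0,0]],
    [[0.235,0.004,0.14],[0,0,0]],
    [[0.26,0.004,0.14],[0,0,0]],
    [[0.285,0.004,0.14],[0,0,0]],
    [[0.285,0.004,0.14],[0,0,0]],
  ],
)

```text
time: 11.85
tool_pos: [0.5445, -0.3118, -0.0043]
tcp_rot: [3.139, 0.099, 0.002]
wrist_force: [0.5, -0.2, 0.3]
width: 0.001
grip_force: 0.0
```

```bash
python3 - <<'E'
from h import *
plan((.05,-.0685,-.005));c=wcam();s=tr(bot.read_state()["tool_pos"])
print(proj(c,w((s[0]+.0255,s[1],.044))).round())
g=cv2.cvtColor(c["image"],cv2.COLOR_RGB2GRAY)
for r in range(225,300,12): print(r,[int(x) for x in g[r,260:385:5]])
E
```

```text
t 11.85 tray pos [-0.0017 -0.0687 -0.0043] F [ 0.5 -0.2  0.3] turn [ 0.001 -0.001  0.001]
(0.05, -0.0685, -0.005) [ 0.207 -0.001  0.003]
[[318. 268.]]
225 [105, 109, 107, 107, 107, 109, 111, 106, 46, 18, 21, 11, 17, 20, 16, 30, 90, 92, 91, 93, 96, 94, 90, 41, 48]
237 [108, 107, 107, 106, 107, 108, 18, 29, 27, 43, 42, 44, 43, 45, 42, 34, 23, 15, 93, 92, 93, 93, 93, 37, 56]
249 [105, 106, 107, 107, 92, 24, 41, 45, 47, 137, 139, 139, 139, 140, 139, 51, 46, 41, 26, 92, 92, 90, 91, 39, 55]
261 [107, 107, 103, 91, 90, 37, 45, 68, 134, 133, 133, 135, 136, 138, 136, 136, 76, 41, 38, 88, 89, 92, 89, 34, 61]
273 [105, 90, 91, 93, 92, 32, 39, 41, 133, 133, 133, 135, 134, 133, 135, 134, 40, 38, 28, 93, 93, 91, 88, 39, 65]
285 [89, 91, 92, 88, 91, 93, 90, 32, 47, 45, 50, 91, 98, 56, 42, 44, 35, 90, 91, 92, 94, 92, 73, 37, 72]
297 [89, 91, 90, 91, 90, 91, 91, 88, 93, 60, 62, 46, 10, 60, 55, 81, 89, 90, 92, 92, 91, 92, 61, 37, 73]
```

>>> play_rows(
  rows=[
    [[0.025,0,0],[0,0,0]],
    [[0.05,-0.002,0],[0,0,0]],
    [[0.075,-0.004,0],[0,0,0]],
    [[0.1,-0.004,0],[0,0,0]],
    [[0.125,-0.004,0],[0,0,0]],
    [[0.15,-0.004,0],[0,0,0]],
    [[0.175,-0.004,0],[0,0,0]],
    [[0.2,-0.004,0],[0,0,0]],
    [[0.215,-0.004,0],[0,0,0]],
    [[0.215,-0.004,0],[0,0,0]],
    [[0.215,-0.004,0],[0,0,0]],
    [[0.1,0,0],[0,0,0]],
    [[0.0,0,-0.1],[0,0,0]],
    [[0,-0.15,-0.25],[0,0,0]],
    [[0,-0.27,-0.4],[0,0,0]],
    [[0,-0.27,-0.4],[0,0,0]],
    [[0,-0.27,-0.4],[0,0,0]],
    [[0,-0.27,-0.4],[0,0,0]],
  ],
)

```text
time: 13.4
tool_pos: [0.5395, -0.2445, 0.0966]
tcp_rot: [3.138, 0.101, 0.004]
wrist_force: [0.3, 0.8, -0.8]
width: -0.003
grip_force: 0.0
```

```bash
python3 - <<'E'
from h import *
plan((.15,0,.16));c=wcam();caps(c)
cv2.imwrite("pics/w7.png",c["image"][:,:,::-1])
for P in[(.05,.027,.02),(.05,-.0235,.02),(.05,-.068,.02),(.104,.027,.02),(-.0039,.07,.037)]:print(P,proj(c,w(P)).round())
E
```

```text
t 13.4 tray pos [-0.0025 -0.0012  0.0966] F [ 0.3  0.8 -0.8] turn [ 0.002 -0.003  0.002]
(0.15, 0, 0.16) [ 0.61  -0.003 -0.252]
cap [218. 246.] 710 [-0.      0.0704  0.044 ]
cap [125. 256.] 925 [-0.0078  0.1392  0.044 ]
(0.05, 0.027, 0.02) [[280. 171.]]
(0.05, -0.0235, 0.02) [[349. 171.]]
(0.05, -0.068, 0.02) [[409. 172.]]
(0.104, 0.027, 0.02) [[278.  93.]]
(-0.0039, 0.07, 0.037) [[221. 248.]]
```

View pics/w7.png

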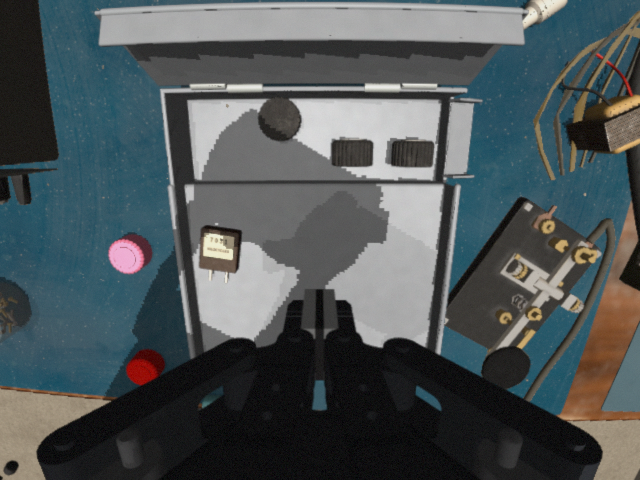

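All three knobs are in the trough. One lies flat at (280,118); two stand on their sides at (352,152) and (412,153), centres at x≈0.064 and z≈0.019. The crystal is unmoved at (220,250). Next I go over and behind the cover.

>>> play_rows(
  rows=[
    [[0,0,-0.14],[0,0,0]],
    [[0,0,-0.26],[0,0,0]],
    [[0.15,0,-0.26],[0,0,0]],
    [[0.3,0,-0.26],[0,0,0]],
    [[0.45,0,-0.26],[0,0,0]],
    [[0.6,0,-0.26],[0,0,0]],
    [[0.63,0,-0.26],[0,0,0]],
    [[0.63,0,-0.26],[0,0,0]],
    [[0.63,0,-0.26],[0,0,0]],
  ],
)

```text
time: 14.2
tool_pos: [0.6945, -0.2347, 0.1572]
tcp_rot: [-3.139, -0.099, 0.008]
wrist_force: [-1.2, 1.0, -0.8]
width: -0.0
grip_force: 0.0
```

```bash
python3 - <<'E'
from h import *
plan((.155,0,.05));c=wcam()
g=cv2.cvtColor(c["image"],cv2.COLOR_RGB2GRAY)
print([int(x) for x in g[230:480:5,250]])
for a in(1.9,1.97,2.05): print(a,proj(c,w((.106-.066*np.cos(a),.04,.044+.066*np.sin(a)))))
print(proj(c,w((.155,.04,.088))))
E
```

```text
t 14.2 tray pos [ 0.1528 -0.0012  0.1572] F [-1.2  1.  -0.8] turn [-0.002  0.006  0.   ]
(0.155, 0, 0.05) [ 0.011 -0.004  0.429]
[86, 53, 56, 45, 47, 48, 45, 62, 61, 171, 169, 220, 220, 220, 223, 130, 130, 130, 62, 66, 130, 131, 41, 24, 14, 27, 27, 27, 22, 34, 38, 35, 23, 22, 18, 26, 22, 15, 24, 17, 19, 22, 17, 20, 18, 19, 22, 19, 22, 23]
1.9 [[262.2867197  283.11094873]]
1.97 [[262.34585831 276.73982366]]
2.05 [[262.50681997 269.48617736]]
[[264.38067703 239.414088  ]]
```

The cover edge at row ~275 gives an angle of about 1.98 rad, so there's roughly 11 mm of clearance. Descend.

>>> play_rows(
  rows=[
    [[0.011,0,0.1],[0,0,0]],
    [[0.011,0,0.2],[0,0,0]],
    [[0.011,0,0.3],[0,0,0]],
    [[0.011,0,0.36],[0,0,0]],
    [[0.011,0,0.4],[0,0,0]],
    [[0.011,0,0.429],[0,0,0]],
    [[0.011,0,0.429],[0,0,0]],
  ],
)

```text
time: 14.83
tool_pos: [0.6973, -0.2342, 0.052]
tcp_rot: [-3.139, -0.098, 0.003]
wrist_force: [-1.2, 0.8, 1.2]
width: 0.001
grip_force: 0.0
```

>>> play_rows(
  rows=[
    [[-0.03,0,0],[0,0,0]],
    [[-0.06,0,0],[0,0,0]],
    [[-0.08,0,0],[0,0,0]],
    [[-0.1,0,0],[0,0,0]],
    [[-0.12,0,0],[0,0,0]],
    [[-0.12,0,0],[0,0,0]],
  ],
)

```text
time: 15.33
tool_pos: [0.6679, -0.2363, 0.054]
tcp_rot: [3.14, 0.098, 0.0]
wrist_force: [0.9, 0.6, 0.2]
width: -0.0
grip_force: 0.0
```

```bash
python3 - <<'E'
from h import *
pts=[]
for a in(1.4,1.2,1.0,.8,.6,.4,.2,.05):
    r=.05; pts.append((round(.106-r*np.cos(a)+.011,4),0,round(.046+r*np.sin(a)-.0375,4)))
plan(*pts)
E
```

```text
t 15.3333 tray pos [ 0.1262 -0.0011  0.054 ] F [0.9 0.6 0.2] turn [ 0. -0. -0.]
(np.float64(0.1085), 0, np.float64(0.0578)) [-0.071 -0.004 -0.015]
(np.float64(0.0989), 0, np.float64(0.0551)) [-0.109 -0.004 -0.004]
(np.float64(0.09), 0, np.float64(0.0506)) [-0.145 -0.004  0.014]
(np.float64(0.0822), 0, np.float64(0.0444)) [-0.176 -0.004  0.038]
(np.float64(0.0757), 0, np.float64(0.0367)) [-0.202 -0.004  0.069]
(np.float64(0.0709), 0, np.float64(0.028)) [-0.221 -0.004  0.104]
(np.float64(0.068), 0, np.float64(0.0184)) [-0.233 -0.004  0.142]
(np.float64(0.0671), 0, np.float64(0.011)) [-0.236 -0.004  0.172]
```

>>> play_rows(
  rows=[
    [[-0.035,0,-0.01],[0,0,0]],
    [[-0.07,0,-0.012],[0,0,0]],
    [[-0.09,0,-0.008],[0,0,0]],
    [[-0.11,0,-0.003],[0,0,0]],
    [[-0.13,0,0.005],[0,0,0]],
    [[-0.145,0,0.014],[0,0,0]],
    [[-0.16,0,0.025],[0,0,0]],
    [[-0.176,0,0.038],[0,0,0]],
    [[-0.19,0,0.053],[0,0,0]],
    [[-0.202,0,0.069],[0,0,0]],
    [[-0.212,0,0.086],[0,0,0]],
    [[-0.221,0,0.104],[0,0,0]],
    [[-0.221,0,0.104],[0,0,0]],
  ],
)

```text
time: 16.42
tool_pos: [0.6121, -0.2391, 0.0256]
tcp_rot: [-3.139, -0.098, 0.004]
wrist_force: [-0.4, 0.3, -0.7]
width: 0.002
grip_force: 0.0
```

>>> play_rows(
  rows=[
    [[-0.006,0,0.02],[0,0,0]],
    [[-0.012,0,0.038],[0,0,0]],
    [[-0.014,0,0.055],[0,0,0]],
    [[-0.015,0,0.062],[0,0,0]],
    [[-0.015,0,0.062],[0,0,0]],
  ],
)

```text
time: 16.83
tool_pos: [0.6099, -0.2398, 0.0123]
tcp_rot: [-3.14, -0.099, 0.0]
wrist_force: [-1.6, 1.3, 4.1]
width: -0.003
grip_force: 2.2
```

```bash
python3 - <<'E'
from h import *
plan((.067,0,.011))
c=cams.read_camera("scene")
cp=lambda a,y:w((.106-.066*np.cos(a),y,.045+.066*np.sin(a)))
for a in(0,.1,.2): print(a,proj(c,cp(a,-.0975)).round(1),proj(c,cp(a,.0975)).round(1))
u=proj(c,cp(0,0))[0].astype(int);im=c["image"][u[1]-80:u[1]+60,u[0]-95:u[0]+95,::-1]
cv2.imwrite("pics/s8.png",cv2.resize(im,None,fx=4,fy=4,interpolation=cv2.INTER_CUBIC));print(u-[95,80])
E
```

```text
t 16.8333 tray pos [ 0.0681 -0.0009  0.0123] F [-1.6  1.3  4.1] turn [-0.  0.  0.]
(0.067, 0, 0.011) [-0.004 -0.004  0.005]
0 [[454.5 285.7]] [[360.1 244.6]]
0.1 [[455.2 282.6]] [[360.4 241.7]]
0.2 [[456.1 279.4]] [[361.  238.7]]
[309 184]
```

There is light contact (4 N), so I press further in small steps.

>>> play_rows(
  rows=[
    [[0,0,0.008],[0,0,0]],
    [[0,0,0.008],[0,0,0]],
    [[0,0,0.008],[0,0,0]],
  ],
)

```text
time: 17.13
tool_pos: [0.61, -0.2398, 0.0121]
tcp_rot: [3.14, 0.099, -0.0]
wrist_force: [-5.8, 2.5, 14.0]
width: -0.002
grip_force: 7.0
```

>>> play_rows(
  rows=[
    [[0,0,0.008],[0,0,0]],
    [[0,0,0.008],[0,0,0]],
    [[0,0,0.008],[0,0,0]],
  ],
)

```text
time: 17.38
tool_pos: [0.61, -0.2398, 0.012]
tcp_rot: [3.14, 0.099, -0.0]
wrist_force: [-9.5, 4.9, 22.7]
width: -0.001
grip_force: 11.7
```

The cover has stopped moving and the force is rising, so it seems shut. I rise clear and verify.

>>> play_rows(
  rows=[
    [[0,0,-0.05],[0,0,0]],
    [[0,0,-0.2],[0,0,0]],
    [[-0.1,0,-0.35],[0,0,0]],
    [[-0.25,0.1,-0.5],[0,0,0]],
    [[-0.4,0.25,-0.6],[0,0,0]],
    [[-0.5,0.4,-0.6],[0,0,0]],
    [[-0.6,0.55,-0.6],[0,0,0]],
    [[-0.7,0.7,-0.6],[0,0,0]],
    [[-0.75,0.8,-0.6],[0,0,0]],
    [[-0.75,0.8,-0.6],[0,0,0]],
    [[-0.75,0.8,-0.6],[0,0,0]],
    [[-0.75,0.8,-0.6],[0,0,0]],
  ],
)

```text
time: 18.38
tool_pos: [0.4343, -0.4525, 0.1575]
tcp_rot: [-3.14, -0.093, -0.0]
wrist_force: [0.5, -0.0, -0.8]
width: -0.001
grip_force: 0.0
```

```bash
python3 - <<'E'
from h import *
plan()
ims=[]
for n,a in(("scene",80),("top",65)):
    c=cams.read_camera(n);u=proj(c,w((.03,0,.04)))[0].astype(int);k=400/(2*a)
    im=cv2.resize(c["image"][u[1]-a:u[1]+a,u[0]-a:u[0]+a,::-1],(400,400),interpolation=cv2.INTER_CUBIC)
    for q in(0,.06,.12):
        for y in(-.0975,.0975):
            p=(proj(c,w((.106-.066*np.cos(q)-.0*np.sin(q),y,.0455+.066*np.sin(q))))[0]-u+a)*k;print(n,q,y,p.round())
            if q==0: cv2.circle(im,tuple(int(v) for v in p),2,(0,0,255),-1)
    ims.append(im)
cv2.imwrite("pics/fin.png",np.hstack(ims))
E
```

```text
t 18.3833 tray pos [-0.1205 -0.2023  0.1575] F [ 0.5 -0.  -0.8] turn [-0.    -0.    -0.004]
scene 0 -0.0975 [334. 244.]
scene 0 0.0975 [ 98. 141.]
scene 0.06 -0.0975 [335. 239.]
scene 0.06 0.0975 [ 98. 137.]
scene 0.12 -0.0975 [336. 234.]
scene 0.12 0.0975 [ 99. 132.]
top 0 -0.0975 [385. 171.]
top 0 0.0975 [ 22. 195.]
top 0.06 -0.0975 [387. 169.]
top 0.06 0.0975 [ 22. 194.]
top 0.12 -0.0975 [390. 168.]
top 0.12 0.0975 [ 22. 192.]
```

View pics/fin.png

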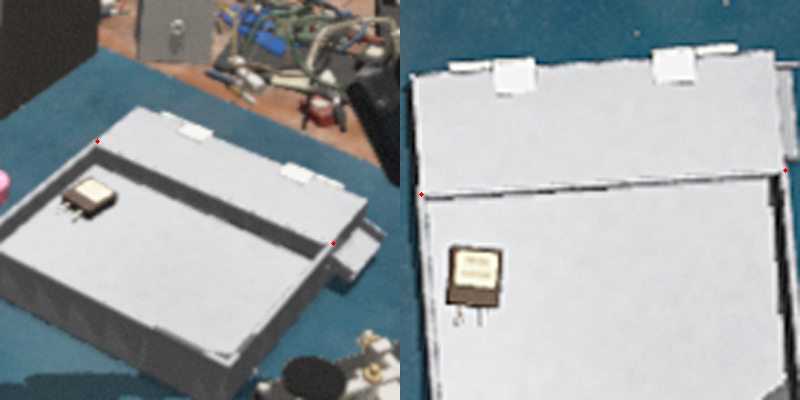

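The final view shows the cover lying flat on the rim, with its corners on the dots predicted for fully shut. The crystal is in place and the arm is clear.

```bash
python3 -c "
from workcell import bot
print(bot.finish_job())"
```

```text
the job is handed in; nothing more can be done
None
```

I swept all three knobs into the trough, pushed the cover shut, left the crystal where it lay, drew the arm back clear and handed the job in at about 18 s; the hand-in returned no verdict, so I don't know how it was judged.

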